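# Vent the vacuum packer and pop its lid

## Task

Get the vacuum packing machine open: hold its round vent button fully down for at least two seconds and release it, then press down the latch paddle in the middle of the deck so that the lid springs fully open by itself. Do not touch the lid, take your hand off the controls at the end, and leave the kitchenware around the machine where it is.

Things in the scene. Friction and masses are not known exactly. Their poses are not given: they have to be found in the camera images.
- machine: steel vacuum packer, 310 deep x 320 wide x 130 mm high, fixed; origin under its centre, z up, own -x is the front (roughly towards the robot). The front 110 mm of its top is a flat deck, 130 mm above the table, with one row of controls 40 mm from the front edge: latch paddle in the middle, vent button and dial 100 mm to either side. Behind it is the chamber, closed by the lid.
- lid (a joint): flat aluminium lid, 185 deep x 300 wide x 14 mm, about 0.4 kg, hinged along the machine's rear; 0 = shut (as found, latched), grows as it opens upward (rad). Once unlatched a spring swings it to its stop at 1.25 rad in about 1 s. Shut, its front edge is 70 mm behind the middle of the row of controls; it moves up and backward, away from the deck.
- lid_front (a point): middle of the lid's front edge, on its upper face
- latch_pad (a point): where to press the latch: middle of the flat upper face of the square black latch paddle, 60 x 60 mm with fine ribs, in the middle of the deck; its face stands 25 mm above the deck, in a bezel 72 mm square and 10 mm high. A steel hook guide, 60 mm wide and 26 mm high, stands on the deck 36 mm behind this point, between paddle and lid. z points up.
- latch (a joint): travel of the latch paddle in m: 0 = up, 0.012 = fully down; it moves straight down, about 2 N start it and 6 N bring it fully down; about half-way (6 to 7 mm) the hook lets the lid go. It springs back up when released.
- vent_top (a point): centre of the upper face of the vent button, a plain round black push button 32 mm across in a round dark housing 48 mm across and 12 mm high; its face stands 24 mm above the deck. It is on one side of the latch, either left or right.
- vent (a joint): travel of the vent button in m: 0 = up, 0.008 = fully down (5 N); it is momentary and springs back
- dial: the dial on the other side of the latch: round, 60 mm across with a raised bar grip on top, 32 mm high, fixed; not needed. Origin at its foot on the deck.
- ramekin: white ceramic ramekin, 84 mm across, 45 mm high, beside the machine; origin under its centre (as for all the bystanders below). Bystander.
- bottle: white squeeze bottle, 60 mm across, 160 mm high, beside the machine. Bystander.
- mill: dark wooden pepper mill, 58 mm across, 140 mm high, beside the machine. Bystander.
- plate: white plate, 170 mm across, 20 mm high, on the other side of the machine. Bystander.
- pan: small open steel pan, 110 x 90 x 65 mm, next to the plate. Bystander.
- spatula: spatula with black handle, 240 mm long, lying in front of the machine. Bystander.

How it is judged:
By the outcome, as a careful person would: the job done as asked, in the order asked, and still so for the second after the job is handed in, with the robot touching nothing.
It also fails if it takes over 40 s, if anything falls off the work surface, if the arm or the gripper's body presses on something with over 40 N, if the wrist force passes 120 N, or if a joint passes its speed limit or range.

## Robot

A 6-joint arm with a two-finger parallel gripper is mounted at the origin on the work surface. World frame = base frame: x ahead of the robot, y to its left, z up, the work surface at z = 0. Lengths are in mm, angles in rad, forces in N, time in s.
With the tool pointing down it reaches from about 300 to 875 mm from the base axis. Payload 4.2 kg.
Tool frame: the origin (TCP) lies between the finger pads; the fingertips stand 17 mm ahead of it and the grasp point (between the pads) lies 2 mm behind it; z points along the fingers, x is the direction in which the jaws open and shut, and the axes are right-handed (so a half turn about z gives the same grasp; the last joint's range is limited). The gripper opens to 85 mm and grips with 20 to 120 N. Pads are 22 mm wide; open, the fingers measure 114 mm over their backs; the gripper's body (76 mm by 85 mm) begins 54 mm behind the grasp point. The pads swing forward as they close: fully open they stand 13 mm farther back than shut.
Start: joints at [1.291, 0.32, 1.565, -0, 1.257, -0.02], TCP at [147.711, 555.717, 248.338] pointing down, gripper open.
Joint ranges: [-3.11, 3.11], [-0.84, 2.01], [0.21, 2.61], [-1.34, 4.49], [0.05, 2.63], [-2.56, 2.56]. Speed limits (rad/s): [2.57, 2.57, 3.14, 3.14, 3.14, 3.14].

## Interface

Orientations are given as a unit quaternion [w, x, y, z].
In Python, from cell import telemetry, read_camera, camera_info, job gives the robot as it stands. The module is installed in compiled form; this text tells all that it offers.
- The arm moves only by the tool arm_command, never from a script. Its argument "motion" is a list that holds one entry, the list of rows, each a list of 5 numbers: the closure, from -1 (fully open) to 1 (shut), then the shift along the tool's x, y, z in cm, then the turn about the tool's z in degrees. In form: [[[gripper, tx, ty, tz, spin], ...]]. A call has 1 to 5 rows; each row shifts and turns the commanded pose from where the row before left it, along the tool's axes as they then stand; what a row does not reach is not made up. A row lasts 1/8 s, in which the tool goes at most 62.5 mm and 10.7 degrees, less where a joint would pass 70% of its speed; a pose out of reach is approached as far as the arm can. A call with a gripper value outside its range is refused whole. The fingers move at their own pace and stop on an object; "grip_force" is the grip in N (left out, the last holds). Time passes only in rows, so rows that do not move let the fingers close. It gives the time, the measured TCP pose, the force and the opening at its end, in the units of the state.
- telemetry.observe(): the state, without advancing time (a new reading comes with each control period).
- read_camera(name): name is "side" or "top"; returns the picture (400x640x3 uint8, red, green, blue); there is no depth.
- camera_info(name): a dict with "fx", "fy", "cx", "cy" (pixels), "rvec" (rotation vector, rad) and "tvec" (3), from world to camera coordinates, as OpenCV has them. Camera axes: x right, y down, z forward; pixel columns grow to the right and rows downward; lengths in mm; the calibration is good to about 2 mm. A picture is of the moment at which its call begins. camera_info takes no time and is no camera call.
- job.sign_off(): hands the job in, once; it reports no verdict.
The state is a dict: "time_s": time; "joints": joint angles; "joint_velocities": joint speeds; "effort": joint torques, N m; "eef_pos": TCP position; "tool_rot": TCP orientation; "contact_force": force on the tool from outside, world axes, zero at the start; "ft_torque": the same for the moment, N m; "opening": finger opening in mm.
Only numpy, scipy, OpenCV 4.12 (cv2) and the standard library are available. Lean on these libraries where they do the work, as an engineer would, in place of code of your own. Each camera call takes 0.05 s, during which the arm holds its last target. There are 200 camera calls.

## Working session

There is one attempt and no reset: what is moved stays moved. The work goes in short steps, Python scripts to look and compute and a tool call to move; the robot and the scene stay as the last step left them, time stands still between calls to the robot, and variables do not carry over. Pictures are saved under pics/ and viewed, about 8 in all and at most 12, crops included, and the job is handed in when it is done.

Besides the shell and the picture viewer there is one more tool, called in YAML: its name, and indented under it one key for each argument. arm_command: Moves the arm, as the interface text tells. Its arguments: {"type":"object","properties":{"motion":{"type":"array","items":{"type":"array","items":{"type":"array","items":{"type":"number"}}}},"grip_force":{"type":"number"}},"required":["motion"]}

```bash
mkdir -p pics; cat > h.py <<'E'
import numpy as np, cv2
from cell import telemetry, read_camera, camera_info, job
def cam(n):
    c=camera_info(n); R=cv2.Rodrigues(np.array(c["rvec"],float))[0]; t=np.array(c["tvec"],float).ravel()
    K=np.array([[c["fx"],0,c["cx"]],[0,c["fy"],c["cy"]],[0,0,1]]); return K,R,t
def ray(n,u,v,z):
    K,R,t=cam(n); d=R.T@np.linalg.solve(K,[u,v,1]); C=-R.T@t; return C+d*(z-C[2])/d[2]
def proj(n,p):
    K,R,t=cam(n); q=K@(R@np.array(p,float)+t); return q[:2]/q[2]
E
python3 - <<'E'
from h import *
s=telemetry.observe(); print(s)
for n in("top","side"):
    im=read_camera(n); cv2.imwrite(f"pics/{n}0.png",im[:,:,::-1]); K,R,t=cam(n); print(n,-R.T@t,R[2])
E
```

```text
{'time_s': 0.0, 'joints': array([ 1.29098951e+00,  3.20291409e-01,  1.56567540e+00, -3.91109227e-06,
        1.25739612e+00, -2.00196518e-02]), 'joint_velocities': array([-5.38525501e-04, -7.95696642e-04,  1.16971069e-03, -8.34655220e-05,
       -1.16693475e-03, -2.92783926e-04]), 'effort': array([ 1.39345659e-03, -4.15524995e+01, -2.34159636e+01, -4.86379534e-06,
        8.26473464e-03, -2.14323808e-05]), 'eef_pos': array([147.59124757, 555.27441112, 247.48392347]), 'tool_rot': array([ 5.26886386e-04,  7.92739779e-01,  6.09559562e-01, -7.11241272e-04]), 'contact_force': array([ 0.06305704,  0.08060793, -0.32368601]), 'ft_torque': array([0.0413113 , 0.0129569 , 0.05130791]), 'opening': 85.24386780888167}
top [ 461.5098314    26.71712974 1085.78018521] [ 0.14197233 -0.01094839 -0.98981008]
side [ 273.04712492 -718.72262064  681.85486217] [ 0.31798208  0.7562915  -0.57176093]
```

View pics/top0.png

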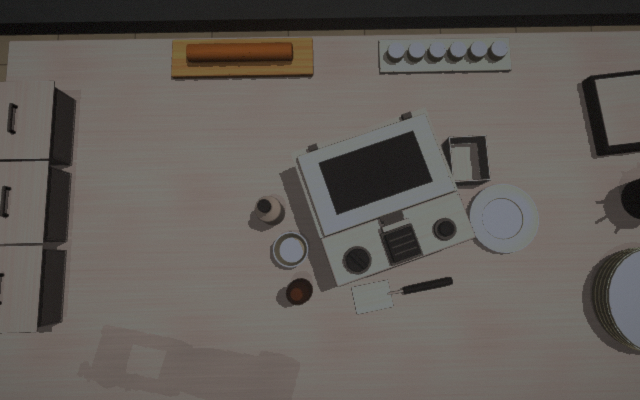

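View pics/side0.png

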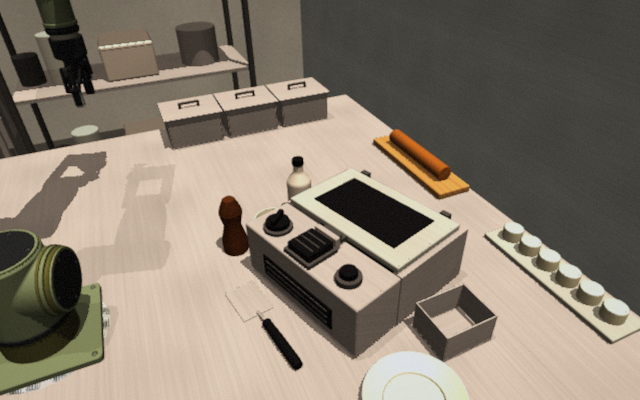

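Top view: the dial with its bar grip is at about (357,260), the latch paddle at (402,243) and the plain vent button at (445,229), so the vent is on the plate/right side. The side view agrees: vent at (348,275), paddle at (312,245), dial at (278,222). Next I'll measure these.

```bash
python3 - <<'E'
from h import *
t=cv2.imread("pics/top0.png"); s=cv2.imread("pics/side0.png")
a=cv2.resize(t[195:285,335:485],None,fx=5.3,fy=5.3,interpolation=cv2.INTER_CUBIC)
b=cv2.resize(s[195:315,240:400],None,fx=5,fy=5,interpolation=cv2.INTER_CUBIC)
cv2.imwrite("pics/ct.png",np.clip(a*2.0,0,255).astype(np.uint8)); cv2.imwrite("pics/cs.png",np.clip(b*1.8,0,255).astype(np.uint8))
for n,im,bx in(("top",t,(335,195,485,285)),("side",s,(240,195,400,315))):
    g=cv2.cvtColor(im,cv2.COLOR_BGR2GRAY); 
    for th in (30,45,60):
        m=np.zeros_like(g); x0,y0,x1,y1=bx; m[y0:y1,x0:x1]=(g[y0:y1,x0:x1]<th)
        k,l,st,c=cv2.connectedComponentsWithStats(m)
        for i in range(1,k):
            if st[i,4]>40: print(n,th,st[i],c[i].round(1),ray(n,*c[i],152).round(1))
E
```

```text
top 30 [362 195  16  10  42] [369.6 197.8] [595.4 -60.5 152. ]
top 30 [384 235  11  27  54] [388.7 247.5] [489.3 -97.2 152. ]
top 30 [347 251  17  18  57] [354.2 260.1] [464.6 -24.2 152. ]
top 30 [418 278  34   7  85] [437.8 281.6] [ 416.7 -196.7  152. ]
top 45 [335 195  56  19 558] [353.8 201. ] [589.3 -26.7 152. ]
top 45 [437 221  17  16 217] [445.1 228.5] [ 526.6 -218.1  152. ]
top 45 [382 226  39  37 874] [400.6 244.4] [ 495.2 -122.7  152. ]
top 45 [345 248  24  24 445] [356.8 259.9] [464.9 -29.5 152. ]
top 45 [415 277  37   8 162] [437.7 281.8] [ 416.3 -196.5  152. ]
top 60 [335 195  57  19 587] [354.2 201.1] [588.9 -27.7 152. ]
top 60 [376 211  27  16 210] [390.8 217.8] [ 551.6 -104.1  152. ]
top 60 [433 219  23  21 371] [443.7 228.9] [ 525.9 -215.2  152. ]
top 60 [ 380  224   42   42 1114] [400.2 243.9] [ 496.2 -121.7  152. ]
top 60 [343 247  27  27 557] [356.5 259.8] [465.  -28.9 152. ]
top 60 [413 277  40   8 185] [437.8 281.6] [ 416.7 -196.6  152. ]
side 30 [ 316  195   84   52 2450] [368.9 213.6] [637.2 -92.1 152. ]
side 30 [266 210  24  21 347] [277.5 221.7] [463.6 -39.3 
[... 910 characters left out ...]
.  284.9] [ 510.8 -249.8  152. ]
side 60 [ 315  195   85   53 2478] [368.9 213.7] [637.1 -92.2 152. ]
side 60 [293 203  32  23  92] [309.5 214.9] [528.8 -45.3 152. ]
side 60 [ 240  207  116  108 3388] [290.2 277.5] [ 432.4 -194.5  152. ]
side 60 [265 210  25  22 381] [277.3 221.9] [463.1 -39.8 152. ]
side 60 [264 227  29  10  56] [277.9 233. ] [452.8 -73.1 152. ]
side 60 [288 228  47  35 941] [310.8 245.2] [ 495.5 -132.5  152. ]
side 60 [340 235  57  38 255] [367.1 253.4] [ 577.2 -195.5  152. ]
side 60 [284 249  53  21 145] [308.  258.9] [ 476.9 -164.5  152. ]
side 60 [338 265  20  17 273] [348.  272.9] [ 524.8 -225.4  152. ]
side 60 [335 278  27  11 109] [347.2 284.6] [ 511.4 -249.3  152. ]
```

View pics/ct.png

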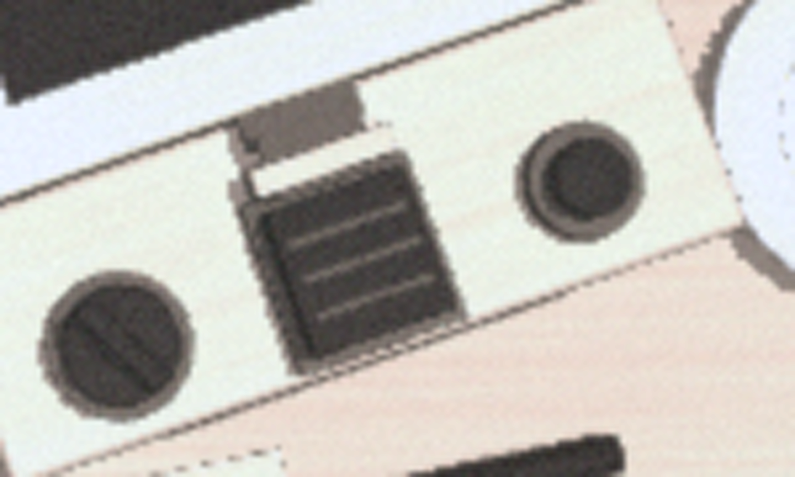

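View pics/cs.png

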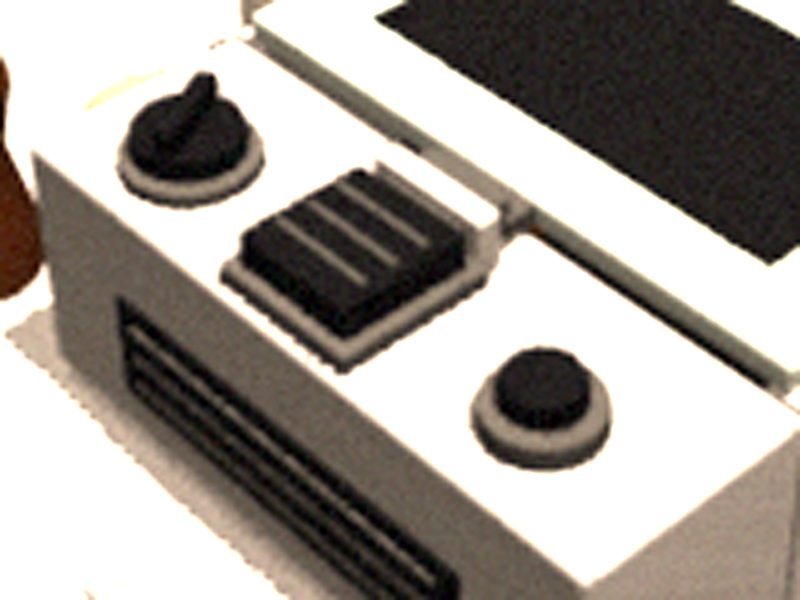

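The crops show the vent face centred at about top (446.3,228.6) and side (348.6,271). The paddle face is centred at top (402.9,244.0) and side (311,242). I'll triangulate both.

```bash
python3 - <<'E'
from h import *
def tri(a,b):
    P=[(lambda K,R,t:K@np.c_[R,t])(*cam(n)) for n in("top","side")]
    q=cv2.triangulatePoints(P[0],P[1],np.array(a,float).reshape(2,1),np.array(b,float).reshape(2,1)); return (q[:3]/q[3]).ravel()
top=lambda x,y:(335+x/5.3-.4,195+y/5.3-.4); side=lambda x,y:(240+x/5-.4,195+y/5-.4)
vt,vs=top(590,178),side(543,380); 
c=[(262,208),(405,160),(460,315),(312,355)]; lt=top(*np.mean(c,0))
cs=[(355,170),(470,243),(350,325),(243,248)]; ls=side(*np.mean(cs,0))
dt=top(122,340)
print("vent",ray("top",*vt,154),ray("side",*vs,154),tri(vt,vs))
print("latch",ray("top",*lt,155),ray("side",*ls,155),tri(lt,ls))
v=ray("top",*vt,154);l=ray("top",*lt,155);d=ray("top",*top(118,346),140)
print("dial",d,"v-l",np.linalg.norm((v-l)[:2]),"l-d",np.linalg.norm((l-d)[:2]))
for p in [(262,208),(405,160),(460,315),(312,355)]: print(ray("top",*top(*p),155))
e=v-d; print("row angle",np.degrees(np.arctan2(e[1],e[0])), "yaw(normal to row)",np.degrees(np.arctan2(e[0],-e[1])))
a,b=ray("top",*top(30,473),130),ray("top",*top(742,225),130); print("front edge",a,b,np.linalg.norm(a-b),np.degrees(np.arctan2((b-a)[0],-(b-a)[1])))
E
```

```text
vent [ 527.16539236 -219.39034906  154.        ] [ 526.54945877 -222.44493334  154.        ] [ 527.52850779 -220.10870186  151.55068922]
latch [ 496.74680196 -126.0902956   155.        ] [ 495.13783057 -132.07158673  155.        ] [ 497.00910868 -126.88103917  150.35427514]
dial [464.94639382 -30.43998557 140.        ] v-l 98.13353462286888 l-d 100.7980543795664
[517.86299025 -88.17617711 155.        ]
[ 535.75601974 -145.80993059  155.        ]
[ 474.16328637 -164.70440058  155.        ]
[ 459.79099266 -105.6917463   155.        ]
row angle -71.77393047212587 yaw(normal to row) 18.226069527874138
front edge [415.37990107   5.62824001 130.        ] [ 508.45382667 -286.66308509  130.        ] 306.75230130610845 17.662964429609158
```

The two views agree to within a few mm, and the spacing is about 100 mm as stated. That gives vent ≈ (527,-221,154), latch ≈ (496,-127,155) and machine yaw ≈ 18°. I'll move above the vent with the fingers shut.

arm_command:
  motion:
    - [[1,-4.66,4.04,0,0],[1,-4.66,4.04,0,0],[1,-4.66,4.04,0,0],[1,-4.66,4.04,0,0],[1,-4.66,4.04,0,0]]
  grip_force: 40

```text
time_s: 0.72
eef_pos: [283.4, 276.8, 248.2]
tool_rot: [0.0, 0.792, 0.61, 0.0]
contact_force: [1.2, 0.2, 0.3]
opening: -0.1
```

arm_command:
  motion:
    - [[1,-4.66,4.04,0,0],[1,-4.66,4.04,0,0],[1,-4.66,4.04,0,0],[1,-4.66,4.04,0,0],[1,-4.66,4.04,0,0]]

```text
time_s: 1.35
eef_pos: [418.8, -0.4, 248.3]
tool_rot: [-0.0, 0.793, 0.609, 0.0]
contact_force: [1.3, 1.7, -0.9]
opening: 0.1
```

arm_command:
  motion:
    - [[1,-4.66,4.04,0,0],[1,-4.66,4.04,0,0],[1,-4.66,4.04,0,0],[1,-4.66,4.04,0,0],[1,0,0,0,0]]

```text
time_s: 1.98
eef_pos: [527.8, -223.5, 246.9]
tool_rot: [-0.0, 0.794, 0.608, -0.0]
contact_force: [-0.4, 1.4, -0.1]
opening: 0.0
```

arm_command:
  motion:
    - [[1,0,0,0,-8.5],[1,0,0,0,-8.5],[1,0,0,0,-8],[1,0,0,0,0],[1,0,0,0,0]]

```text
time_s: 2.6
eef_pos: [526.4, -219.4, 248.2]
tool_rot: [-0.0, 0.643, 0.766, 0.0]
contact_force: [0.5, 0.1, -0.4]
opening: -0.1
```

arm_command:
  motion:
    - [[1,0,0,3.0,0],[1,0,0,2.5,0],[1,0,0,1.3,0],[1,0,0,0,0],[1,0,0,0,0]]

```text
time_s: 3.22
eef_pos: [527.4, -220.3, 181.3]
tool_rot: [0.001, 0.642, 0.767, 0.0]
contact_force: [-0.5, -0.1, 0.1]
opening: 0.3
```

```bash
python3 - <<'E'
from h import *
print(telemetry.observe()["eef_pos"])
s=read_camera("side")[:,:,::-1]; t=read_camera("top")[:,:,::-1]
f=lambda i:cv2.resize(i,None,fx=4,fy=4,interpolation=cv2.INTER_CUBIC)
o=np.hstack([f(s[190:310,280:380]),f(t[190:310,380:480])]); cv2.imwrite("pics/v1.png",np.clip(o*1.8,0,255).astype(np.uint8))
E
```

```text
[ 527.38817306 -220.29806967  181.27420014]
```

View pics/v1.png

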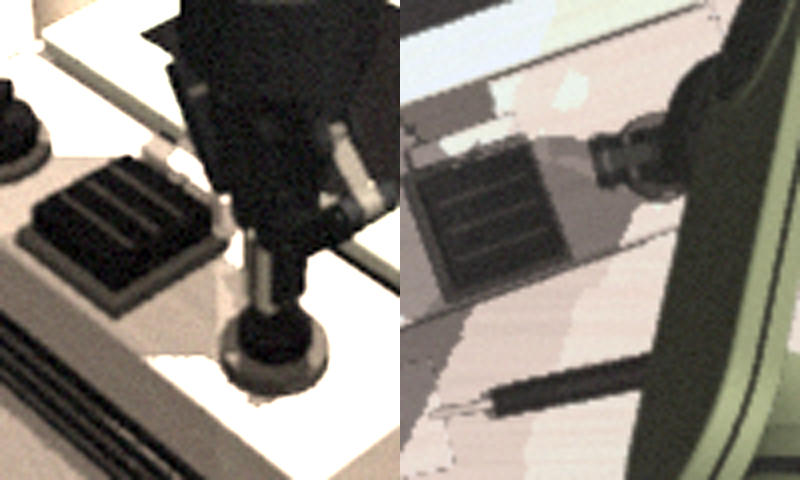

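The fingertips hang about 10 mm over the vent button (side crop, about (275,320)) and are centred on it. The paddle is clear. Pressing in steps.

arm_command:
  motion:
    - [[1,0,0,0.7,0],[1,0,0,0.4,0],[1,0,0,0.3,0],[1,0,0,0,0],[1,0,0,0,0]]

```text
time_s: 3.95
eef_pos: [526.7, -220.1, 166.6]
tool_rot: [0.0, 0.642, 0.767, 0.0]
contact_force: [-1.0, 0.2, 4.1]
opening: -0.1
```

arm_command:
  motion:
    - [[1,0,0,0.2,0],[1,0,0,0.2,0],[1,0,0,0,0],[1,0,0,0,0],[1,0,0,0,0]]

```text
time_s: 4.58
eef_pos: [526.8, -220.1, 163.0]
tool_rot: [0.0, 0.642, 0.767, 0.0]
contact_force: [-2.8, 1.1, 7.2]
opening: -0.2
```

arm_command:
  motion:
    - [[1,0,0,0.2,0],[1,0,0,0,0],[1,0,0,0,0]]

```text
time_s: 4.95
eef_pos: [526.8, -220.1, 162.8]
tool_rot: [0.001, 0.642, 0.767, 0.0]
contact_force: [-4.4, 2.1, 17.5]
opening: -0.1
```

The button has bottomed: force is up to 17 N with almost no further travel. I'll hold for about 2.5 s.

arm_command:
  motion:
    - [[1,0,0,0,0],[1,0,0,0,0],[1,0,0,0,0],[1,0,0,0,0],[1,0,0,0,0]]

```text
time_s: 5.58
eef_pos: [526.8, -220.1, 162.8]
tool_rot: [0.001, 0.642, 0.767, 0.0]
contact_force: [-5.6, 2.4, 17.3]
opening: 0.0
```

arm_command:
  motion:
    - [[1,0,0,0,0],[1,0,0,0,0],[1,0,0,0,0],[1,0,0,0,0],[1,0,0,0,0]]

```text
time_s: 6.2
eef_pos: [526.8, -220.1, 162.8]
tool_rot: [0.001, 0.642, 0.767, 0.0]
contact_force: [-4.5, 2.4, 17.2]
opening: 0.0
```

arm_command:
  motion:
    - [[1,0,0,0,0],[1,0,0,0,0],[1,0,0,0,0],[1,0,0,0,0],[1,0,0,0,0]]

```text
time_s: 6.82
eef_pos: [526.8, -220.1, 162.8]
tool_rot: [0.001, 0.642, 0.767, 0.0]
contact_force: [-4.5, 2.0, 16.9]
opening: -0.2
```

arm_command:
  motion:
    - [[1,0,0,0,0],[1,0,0,0,0],[1,0,0,0,0],[1,0,0,0,0],[1,0,0,0,0]]

```text
time_s: 7.45
eef_pos: [526.8, -220.1, 162.8]
tool_rot: [0.001, 0.642, 0.767, 0.0]
contact_force: [-4.3, 2.2, 17.5]
opening: 0.1
```

arm_command:
  motion:
    - [[1,0,0,-2.0,0],[1,0,0,-3.0,0],[1,0,0,0,0],[1,0,0,0,0],[1,0,0,0,0]]

```text
time_s: 8.07
eef_pos: [526.1, -219.8, 208.8]
tool_rot: [-0.001, 0.642, 0.767, -0.0]
contact_force: [0.5, -0.2, -0.7]
opening: 0.1
```

The hold lasted over 2.5 s and the button is released. Now over to the latch, aiming a few mm to the front of the paddle centre.

arm_command:
  motion:
    - [[1,4.78,-0.88,0,0],[1,4.78,-0.87,0,0],[1,0,0,0,0],[1,0,0,2.0,0],[1,0,0,0,0]]

```text
time_s: 8.7
eef_pos: [492.0, -129.3, 188.7]
tool_rot: [-0.002, 0.642, 0.767, -0.001]
contact_force: [-0.1, 0.0, -0.6]
opening: 0.2
```

```bash
python3 - <<'E'
from h import *
print(telemetry.observe()["eef_pos"])
s=read_camera("side")[:,:,::-1]; t=read_camera("top")[:,:,::-1]
f=lambda i:cv2.resize(i,None,fx=4,fy=4,interpolation=cv2.INTER_CUBIC)
o=np.hstack([f(s[180:300,260:360]),f(t[190:310,360:460])]); cv2.imwrite("pics/l1.png",np.clip(o*1.8,0,255).astype(np.uint8))
E
```

```text
[ 492.03164012 -129.33907431  188.72203655]
```

View pics/l1.png

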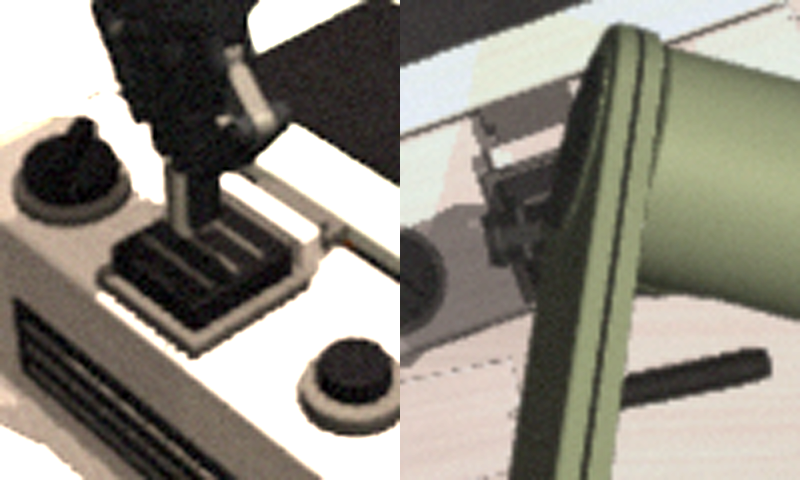

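The fingertips are over the front-centre part of the paddle (side crop, about (190,235)), clear of the bezel and hook guide. Pressing, then backing off.

arm_command:
  motion:
    - [[1,0,0,1.4,0],[1,0,0,0.5,0],[1,0,0,0.4,0],[1,0,0,0.4,0],[1,0,0,0,0]]

```text
time_s: 9.43
eef_pos: [492.4, -129.2, 163.3]
tool_rot: [-0.0, 0.642, 0.767, -0.0]
contact_force: [-3.0, -1.5, 4.6]
opening: 0.0
```

arm_command:
  motion:
    - [[1,0,0,0.3,0],[1,0,0,0.1,0],[1,0,0,0,0],[1,0,0,0,0],[1,0,0,0,0]]

```text
time_s: 10.05
eef_pos: [492.4, -129.2, 160.0]
tool_rot: [0.0, 0.642, 0.767, -0.0]
contact_force: [-3.6, -1.0, 7.0]
opening: -0.1
```

```bash
python3 - <<'E'
from h import *
s=read_camera("side")[:,:,::-1]; cv2.imwrite("pics/s2.png",s)
E
```

```text
(no output)
```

View pics/s2.png

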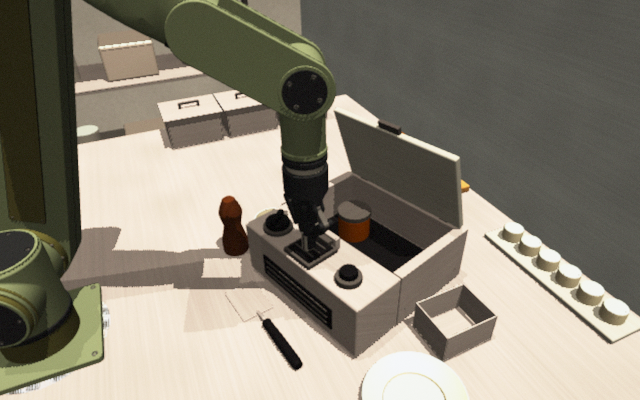

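The lid stands open (front edge from about (337,110) to (460,160)), clear of the arm. Retracting up, then away to the front.

arm_command:
  motion:
    - [[1,0,0,-3,0],[1,0,0,-5,0],[1,0,-3,-2,0],[1,0,-5,0,0],[1,0,0,0,0]]

```text
time_s: 10.72
eef_pos: [411.7, -142.9, 259.4]
tool_rot: [-0.0, 0.643, 0.766, 0.0]
contact_force: [0.9, 0.5, 0.7]
opening: -0.3
```

arm_command:
  motion:
    - [[1,0,0,0,0],[1,0,0,0,0],[1,0,0,0,0],[1,0,0,0,0],[1,0,0,0,0]]

```text
time_s: 11.35
eef_pos: [414.1, -143.0, 259.1]
tool_rot: [-0.0, 0.642, 0.767, 0.0]
contact_force: [-0.2, -0.3, -0.0]
opening: 0.0
```

```bash
python3 - <<'E'
from h import *
s=read_camera("side")[:,:,::-1]; t=read_camera("top")[:,:,::-1]
cv2.imwrite("pics/f.png",cv2.resize(np.vstack([s,t]),(480,600)))
# lid angle: front-edge centre predicted in side view
yaw=np.radians(18); ax=np.array([np.cos(yaw),np.sin(yaw),0]); L=np.array([496,-127,0.])
for th in (1.0,1.15,1.25):
  r=185; p=L+ax*(70+r-r*np.cos(th))+[0,0,138+r*np.sin(th)]; w=np.array([-ax[1],ax[0],0])*150
  print(th,proj("side",p+w).round(),proj("side",p-w).round())
print(telemetry.observe()["contact_force"])
E
```

```text
1.0 [318. 122.] [439. 178.]
1.15 [326. 112.] [449. 165.]
1.25 [332. 107.] [456. 158.]
[ 1.07410741 -0.02207253  0.01867974]
```

View pics/f.png

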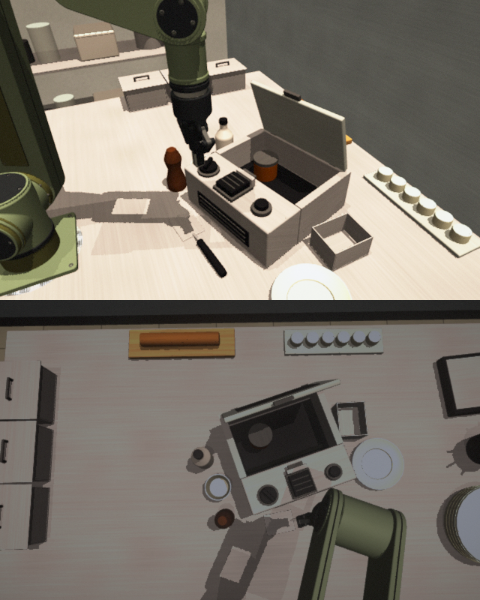

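The lid is fully open: its front-edge corners match the 1.25 rad prediction. The paddle and button are back up, the hand is clear and the bystanders haven't moved. Handing in.

```bash
python3 -c "
from cell import job; print(job.sign_off())"
```

```text
the job is handed in; nothing more can be done
None
```

The vacuum packer is open, and I handed the job in at about 11.5 s of the 40 s allowed.

- **Vent:** I held the button at its stop with about 17 N for over 2.5 s, then released it before going to the latch.
- **Latch:** I pressed the paddle down about 12 mm with about 7 N. The lid sprang open by itself, and the arm never touched it.
- **Lid angle:** In the last side view before retracting, the lid's front-edge corners were at about (337,110) and (460,160). A fully open lid at 1.25 rad should put them at (332,107) and (456,158), so they agree to within about 5 pixels.
- **Final state:** The hand is clear of the machine with about zero contact force. The button and paddle are back up, and by eye the kitchenware is where it was.

The two camera views put the controls up to about 6 mm apart (for the latch). I worked from the top view, and close-up pictures before each press showed the fingertips properly over the control. No check failed, and the sign-off gave no verdict.

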